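# Set up the cut-off stand in a smithy

### The job

Take the chisel-edged hardy (the sharp wedge, not the round-topped fuller) out of the sloping rack and seat its square shank fully home in the square hole of the cut-off stand, its edge lying across the bar groove. Then push the round bar along its V-groove, over the hardy's edge, until its front end touches the end stop, and leave it lying in the groove. Do not disturb the fuller, the hammer or the spray can.

Things in the scene. Friction and masses are not known exactly. Their poses are not given: they have to be found in the camera images.
- hardy: Chisel-edged steel tool, 0.4 to 0.65 kg, in one of the rack's holes, leaning 30 degrees. Origin: centre of the shoulder's underside. Along -z: square shank 26 x 26 mm, 36 long, last 5 mm tapering to 20 x 20. Along +z: block 40 (x) x 44 (y) x 20 mm high, then a wedge narrowing to 3 mm in x, edge along y at z = 50. Same after a half turn about z.
- hardy_grip (a point): Point on the hardy's z axis, 30 mm above its origin and 20 mm below its edge, same axes. Here it is gripped across its two flat parallel end faces, y = +-22 mm (44 mm apart, running from shoulder to edge).
- fuller: The other tool in the rack (bystander, stays there): same steel, shank, 40 x 44 mm footprint and 50 mm height above the shoulder, but its top is a half-round of radius 20 mm along y instead of a sharp edge. Same origin and axes.
- rack: Fixed wooden block 80 x 190 x 45 mm, top sloping 30 degrees down to the rack's -x side (towards the middle of the bench), back edge 81 mm high. Origin on the table under its middle, y along its length. Two 29 mm square through holes at y = +-50 mm, mouths at x = -22.5, z = 61 mm, their axes (and the tools' z) along (-0.5, 0, 0.866) in the rack's frame.
- stand: Fixed cut-off stand: green base 340 x 90 x 20 mm, steel hole block 64 x 90 mm with top at z = 50 mm. Origin on the table under the hole; +x is the push direction, z up. 90 degree V-rests over y = 0 from x = -225 to -36 and (1 mm lower) 36 to 66 mm; V rims 22 mm apart (31 mm outside) at z = 110; bar centre line at z = 116.
- stand_hole (a point): Centre of the mouth of the square hole, 50 mm above the table. Hole 28 x 28 mm, 3 mm chamfer, through the block, sides along the stand's x and y. Same axes as stand. Hardy home: its origin here, z up, its y along the stand's y (either way round).
- stand_stop (a point): Point on the stop plate's face on the bar's centre line, x = 72, z = 116 mm in the stand's frame, same axes. The face looks to -x; the plate is 14 mm thick, 44 mm wide, top at z = 128 mm.
- bar: Round steel bar, 24 mm diameter, 180 mm long, ends chamfered 3 mm, 0.5 to 0.7 kg, lying in the long V-rest. Origin at its middle, x along it towards the stop; it may roll about x. Its rear end is 0 to 40 mm beyond the rest at the start. Sliding it takes about 3 to 9 N. It passes 4 mm above the seated hardy's edge.
- bar_front (a point): Centre of the bar's front end face, 90 mm along +x from the bar's origin; starts 45 to 85 mm short of the hole's centre.
- hammer: Hammer, 300 mm long, lying on the bench beyond the stand (bystander).
- can: Plain spray can, 60 mm diameter, 170 mm tall, standing on the bench beyond the gap between rack and stand (bystander). Origin at the centre of its underside.
Things that resemble listed ones, but are neither listed nor needed, are in the scene too. What is shaped like the bar but brown or yellow is not meant.

How it is judged:
On the way, in this order (a step that is already met when the one before it is completed fails the run):
1. the hardy sits fully home in the stand's hole, edge across the groove (horizontal distance between hardy and stand_hole below 0.003 m and z of hardy in the frame of stand_hole between -0.003 and 0.002 m and angle between hardy's own z axis and vertical below 0.05 rad and angle between the y axis of hardy and the y axis of stand, either way round below 0.12 rad), for 0.3 s.
2. the bar's front end touches the end stop, the hardy still home (all of step 1 and x of bar_front in the frame of stand_stop between -0.003 and 0.003 m and y of bar_front in the frame of stand_stop between -0.004 and 0.004 m and z of bar_front in the frame of stand_stop between -0.005 and 0.004 m and angle between the x axis of bar and the x axis of stand, either way round below 0.04 rad), for 0.2 s.
At the end, for the whole second after the job is handed in: Hardy home in the hole (3 mm sideways, under 2 mm high, tilt 0.05 rad, edge across the groove to 0.12 rad); bar in the groove (4 mm sideways, -5 to +4 mm in height, 0.04 rad), front end within 3 mm of the stop; both at rest; fuller within 15 mm of its start (all of step 2 and linear speed of each of hardy, bar below 0.02 m/s and distance of fuller from where it was at the start of the episode below 0.015 m); the robot touches nothing.
It fails at once if the fuller is pulled out or knocked about (moved over 15 mm) (distance of fuller from where it was at the start of the episode above 0.015 m).
It fails at once if the hammer is moved over 30 mm (distance of hammer from where it was at the start of the episode above 0.03 m).
It fails at once if the spray can is moved over 30 mm or tipped (distance of can from where it was at the start of the episode above 0.03 m or angle between can's own z axis and vertical above 0.3 rad).
It also fails if it takes over 64 s, if anything falls off the work surface, if the arm or the gripper's body presses on something with over 40 N, if the wrist force passes 120 N, or if a joint passes its speed limit or range.

### The arm

A 6-joint arm with a two-finger parallel gripper is mounted at the origin on the work surface. World frame = base frame: x ahead of the robot, y to its left, z up, the work surface at z = 0. Lengths are in m, angles in rad, forces in N, time in s.
With the tool pointing down it reaches from about 0.375 to 0.9 m from the base axis. Payload 3.1 kg.
Tool frame: the origin (TCP) lies at the centre of the arm's flange, where the gripper is bolted on; the fingertips stand tip_reach ahead of it and the grasp point (between the pads) lies 164 mm ahead of it (tip_reach is the distance from the TCP to the fingertips, in m); z points along the fingers, y is the direction in which the jaws open and shut (so a half turn about z gives the same grasp; the last joint's range is limited). The gripper opens to 87 mm and grips with 3 to 60 N. Pads are 19 mm wide; open, the fingers measure 117 mm over their backs; the gripper's body (75 mm by 190 mm) begins 51 mm behind the grasp point.
Start: joints at [1.165, 0.527, 1.433, -0, 1.181, -0.178], TCP at [0.141, 0.609, 0.405] pointing down, gripper open.
Joint ranges: [-3.08, 3.08], [-0.75, 2.2], [0.22, 2.44], [-1.43, 4.57], [0, 2.65], [-2.85, 2.85]. Speed limits (rad/s): [2.79, 2.79, 3.14, 3.14, 3.14, 3.14].

### API

Orientations are given as a unit quaternion [x, y, z, w].
In Python, from rig import get_obs, camera, hand_in, tip_reach gives the robot as it stands. The module is installed in compiled form; this text tells all that it offers.
- The arm moves only by the tool servo_tool, never from a script. Its argument "steps" is one flat list of numbers, 5 for each row, row after row: the finger opening in m, from 0 to 0.087, then the shift along the tool's x, y, z in m, then the turn about the tool's z in rad. A call has 1 to 12 rows; each row is the pose to reach, as a shift and turn from the pose commanded when the call began, along the tool's axes at that moment; what a row does not reach only later rows make up. A row lasts 1/8 s, in which the tool goes at most 62.5 mm and 10.7 degrees, less where a joint would pass 70% of its speed; a pose out of reach is approached as far as the arm can. A call with a gripper value outside its range is refused whole. The fingers move at their own pace and stop on an object; "force" is the grip in N (left out, the last holds). Time passes only in rows, so rows that repeat a pose let the fingers close. It gives the time, the measured TCP pose, the force and the opening at its end, in the units of the state.
- get_obs(): the state, without advancing time (a new reading comes with each control period).
- camera(name): name is "scene" or "side" or "wrist"; returns a dict with "pixels" (420x560x3 uint8, blue, green, red), "vertical_fov" (degrees; the focal length in pixels is half the picture's height over the tangent of half this angle, whatever the lens; pixels are square), "cx", "cy" (the principal point, pixels), "T" (4x4, takes a point from camera to world coordinates). Camera axes: x right, y up, looking along -z (the intrinsics and any distortion apply to the point x, -y, -z); pixel columns grow to the right and rows downward; lengths in m; the calibration is good to about 2 mm. A picture is of the moment at which its call begins. There is no depth.
- hand_in(): hands the job in, once; it reports no verdict.
The state is a dict: "time": time; "q": joint angles; "joint_velocities": joint speeds; "joint_torque": joint torques, N m; "position": TCP position; "tool_rot": TCP orientation; "ft_force": force on the tool from outside, world axes, zero at the start; "moment": the same for the moment, N m; "grip_width": finger opening in m.
Only numpy, scipy, OpenCV 4.12 (cv2) and the standard library are available. Lean on these libraries where they do the work, as an engineer would, in place of code of your own. Each camera call takes 0.05 s, during which the arm holds its last target.

## Working session

There is one attempt and no reset: what is moved stays moved. The work goes in short steps, Python scripts to look and compute and a tool call to move; the robot and the scene stay as the last step left them, time stands still between calls to the robot, and variables do not carry over. Pictures are saved under pics/ and viewed, and the job is handed in when it is done.

Besides the shell and the picture viewer there is one more tool, called in YAML: its name, and indented under it one key for each argument. servo_tool: Moves the arm, as the interface text tells. Its arguments: {"type":"object","properties":{"steps":{"type":"array"},"force":{"type":"number"}},"required":["steps"]}

```bash
mkdir -p pics; ls; python3 - <<'E'
from rig import *
import cv2,numpy as np
o=get_obs();print(o,tip_reach if not callable(tip_reach) else tip_reach())
for n in ("scene","side","wrist"):
    c=camera(n);cv2.imwrite(f"pics/{n}0.png",c["pixels"]);print(n,{k:v for k,v in c.items() if k!="pixels"})
E
```

```text
pics
{'time': 0.0, 'q': array([ 1.16450407e+00,  5.28440684e-01,  1.43388862e+00, -2.12566709e-05,
        1.18137143e+00, -1.78470901e-01]), 'joint_velocities': array([ 0.00032787,  0.00148686,  0.00194225, -0.00089446,  0.00021813,
       -0.00023284]), 'joint_torque': array([ 1.04007500e-03, -4.40048504e+01, -1.76588416e+01,  6.33240142e-02,
        5.81604440e-02, -1.65644879e-04]), 'position': array([0.14097929, 0.60854339, 0.40379122]), 'tool_rot': array([ 1.13660412e-01,  9.93519099e-01, -1.01213827e-03, -2.94398110e-04]), 'ft_force': array([-0.3553101, -0.4006481,  1.2368502]), 'moment': array([0.05724194, 0.04207294, 0.04715754]), 'grip_width': 0.08699859057956218} 0.1822
scene {'vertical_fov': 46.78330323197447, 'cx': 274.54760889016507, 'cy': 222.5081807182796, 'T': array([[-0.61520071, -0.6018343 ,  0.50923821,  1.17069694],
       [ 0.78823602, -0.45762674,  0.41141432,  0.53439725],
       [-0.01456223,  0.65450228,  0.75591977,  1.03425166],
       [ 0.        ,  0.        ,  0.        ,  1.        ]])}
side {'vertical_fov': 49.76280438538789, 'cx': 278.96314408410575, 'cy': 211.52938131094754, 'T': array([[ 0.99185986,  0.09054011, -0.08953491,  0.4322583 ],
       [-0.12715636,  0.66711376, -0.7340235 , -0.68323293],
       [-0.0067286 ,  0.73943338,  0.67319611,  0.73204124],
       [ 0.        ,  0.        ,  0.        ,  1.        ]])}
wrist {'vertical_fov': 67.32685318500393, 'cx': 279.78312534280667, 'cy': 206.24017818138012, 'T': array([[ 0.22543044, -0.94052917, -0.25413775,  0.07012271],
       [ 0.97425864,  0.21733025,  0.05989709,  0.62431657],
       [-0.00110314, -0.26109853,  0.96531153,  0.38411876],
       [ 0.        ,  0.        ,  0.        ,  1.        ]])}
```

View pics/scene0.png

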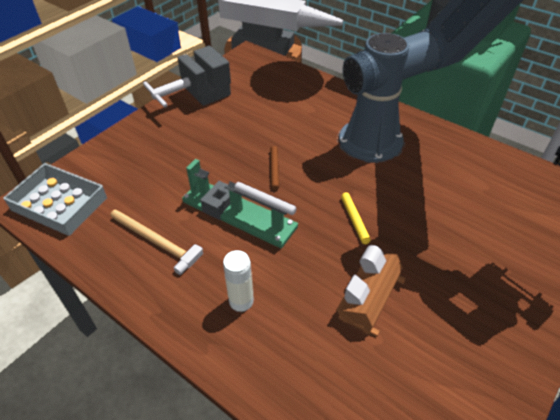

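View pics/side0.png

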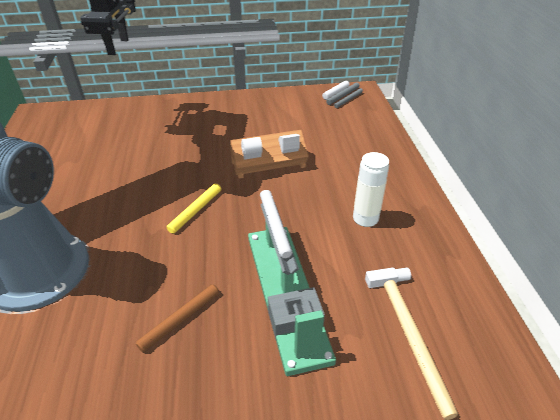

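View pics/wrist0.png

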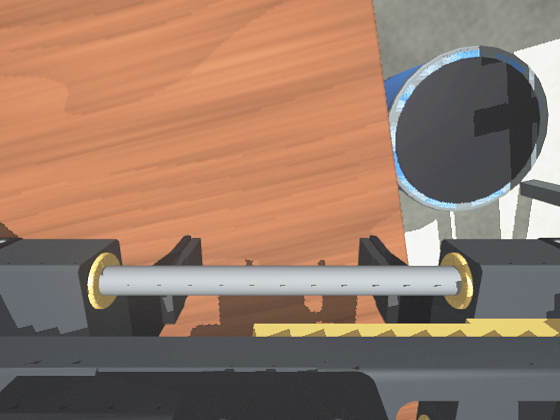

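The scene view shows the tools in the rack around (372,262) and (357,290), and the stand around (240,205). In the side view they are at (252,148) and (290,143), with the stand at (290,290). I'll enlarge these.

```bash
python3 - <<'E'
import cv2
def crop(n,x,y,w,h,s,out):
    i=cv2.imread(f"pics/{n}.png")[y:y+h,x:x+w]
    cv2.imwrite(f"pics/{out}.png",cv2.resize(i,None,fx=s,fy=s,interpolation=cv2.INTER_CUBIC))
crop("scene0",330,235,90,105,6,"c_rack_scene")
crop("side0",220,120,100,65,8,"c_rack_side")
crop("scene0",175,155,130,95,6,"c_stand_scene")
crop("side0",240,180,100,200,3,"c_stand_side")
E
```

```text
(no output)
```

View pics/c_rack_scene.png

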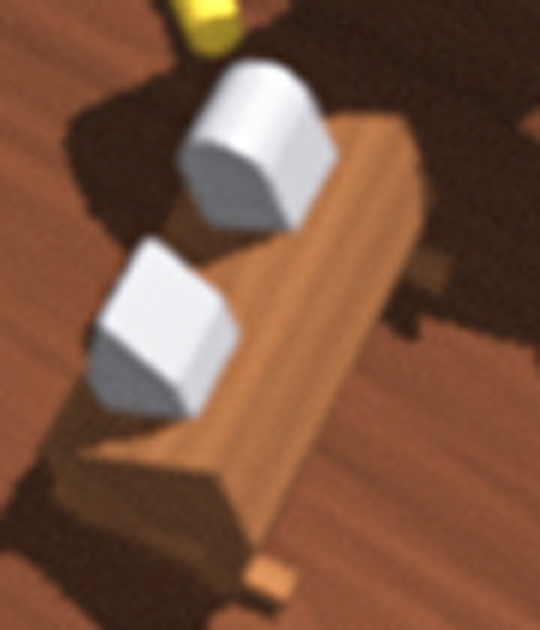

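View pics/c_rack_side.png

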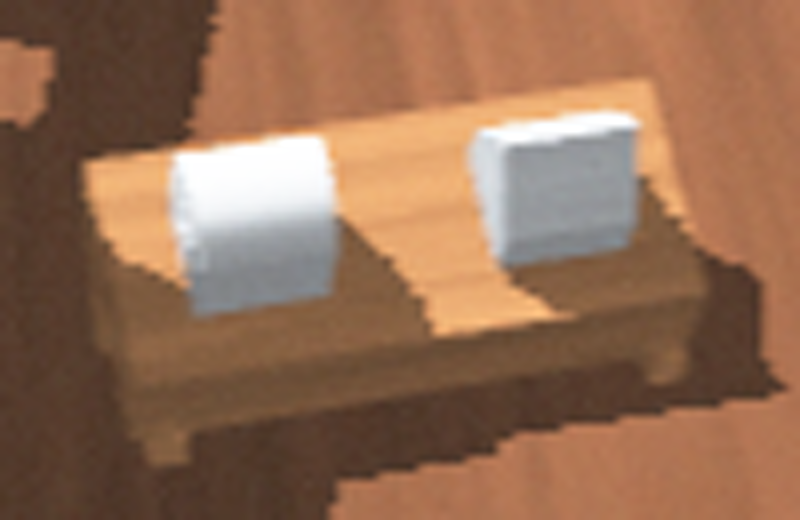

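View pics/c_stand_scene.png

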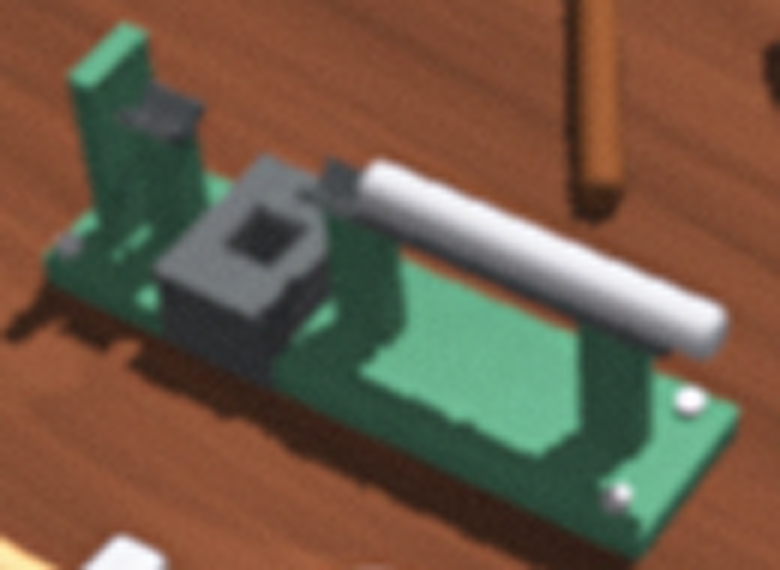

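View pics/c_stand_side.png

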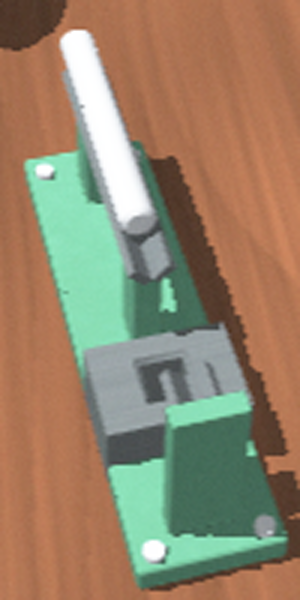

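Hardy candidates are scene (357,290) / side (290,143), which is a wedge with a sharp straight edge, and scene (372,262) / side (252,148), which has a rounded top. The first is the hardy and the second is the fuller; both crops confirm this. For the bar, the steel one in the groove fits. The yellow (scene 355,217) and brown (275,168) ones don't, nor do the spare rods far back.

Next I'll fit the poses of the rack and stand.

```bash
cat > h.py <<'E'
import numpy as np,cv2,json
from scipy.optimize import least_squares
C={'scene':dict(f=0,cx=274.54760889,cy=222.50818,T=np.array([[-0.61520071,-0.6018343,0.50923821,1.17069694],[0.78823602,-0.45762674,0.41141432,0.53439725],[-0.01456223,0.65450228,0.75591977,1.03425166],[0,0,0,1.]]),v=46.78330323),
'side':dict(cx=278.963144,cy=211.529381,T=np.array([[0.99185986,0.09054011,-0.08953491,0.4322583],[-0.12715636,0.66711376,-0.7340235,-0.68323293],[-0.0067286,0.73943338,0.67319611,0.73204124],[0,0,0,1.]]),v=49.762804)}
def proj(c,P):
    P=np.atleast_2d(P);f=210/np.tan(np.radians(c.get('v',c.get('vertical_fov')))/2)
    p=(P-c['T'][:3,3])@c['T'][:3,:3]
    return np.c_[c['cx']+f*p[:,0]/-p[:,2],c['cy']+f*p[:,1]/p[:,2]]
def ray(c,u,v):
    f=210/np.tan(np.radians(c.get('v',c.get('vertical_fov')))/2)
    d=np.array([(u-c['cx'])/f,-(v-c['cy'])/f,-1]);return c['T'][:3,3],c['T'][:3,:3]@d
def onz(c,u,v,z):
    o,d=ray(c,u,v);return o+d*(z-o[2])/d[2]
def W(pose,P):
    x,y,a=pose[:3];P=np.atleast_2d(np.array(P,float))
    return np.c_[x+P[:,0]*np.cos(a)-P[:,1]*np.sin(a),y+P[:,0]*np.sin(a)+P[:,1]*np.cos(a),P[:,2]]
def fit(obs,x0):
    def r(p): return np.concatenate([(proj(C[n],W(p,P))[0]-uv) for n,P,uv in obs])
    s=least_squares(r,x0,loss='soft_l1');return s.x,r(s.x).reshape(-1,2)
def R2(ax,ay,z): return (ax,ay,z)
def hardyP(P,ys): # hardy frame -> rack frame
    P=np.array(P,float);s,c=.5,.75**.5
    return np.c_[-.0225+P[:,0]*c-P[:,2]*s, ys+P[:,1], .061+P[:,0]*s+P[:,2]*c]
E
cat > fit.py <<'E'
from h import *
sc=lambda x,y:(330+x/6,235+y/6); sd=lambda x,y:(220+x/8,120+y/8)
b=.0121;f=-.0571
rk=[('side',(b,.095,.081),sd(85,160)),('side',(b,-.095,.081),sd(650,82)),('side',(f,-.095,.041),sd(705,300)),('side',(f,.095,.041),sd(118,385)),
('scene',(b,-.095,.081),sc(218,472)),('scene',(b,.095,.081),sc(405,118)),('scene',(f,-.095,.041),sc(45,455)),('scene',(.0346,.095,.042),sc(425,205)),('scene',(.0346,-.095,.042),sc(250,540))]
p,r=fit(rk,[.5,.55,1.6]);print('rack',p,'\n',r.round(1))
sc=lambda x,y:(175+x/6,155+y/6); sd=lambda x,y:(240+x/3,180+y/3)
st=[('scene',(.032,.045,.05),sc(265,155)),('scene',(.032,-.045,.05),sc(158,268)),('scene',(-.032,-.045,.05),sc(255,318)),
('side',(-.032,-.045,.05),sd(222,325)),('side',(-.032,.045,.05),sd(85,348)),('side',(.032,.045,.05),sd(105,435)),
('scene',(.086,-.022,.128),sc(72,75)),('scene',(.086,.022,.128),sc(125,22)),
('side',(.086,.022,.128),sd(168,425)),('side',(.086,-.022,.128),sd(252,403))]
# decide sign of y by trying both
for s in (1,-1):
    q,r=fit([(n,(P[0],s*P[1],P[2]),uv) for n,P,uv in st],[.45,.2,-1.5]);print('stand',s,q,np.abs(r).sum());print(r.round(1))
E
python3 fit.py
```

```text
rack [0.52500403 0.31756255 1.69673259] 
 [[-0.3 -0.3]
 [-0.5 -0.9]
 [-0.2 -1.2]
 [ 1.6 -0.5]
 [-1.1 -0.1]
 [-0.6 -0.1]
 [-1.8 -1.6]
 [ 1.8 -1.5]
 [ 0.5  1.7]]
stand 1 [ 0.56216284 -0.21174795 -2.48414861] 328.3701456629399
[[-30.4  11. ]
 [ 19.   -8.1]
 [  1.    0.2]
 [ -1.1  -2.1]
 [ 82.2  18.4]
 [ 52.2  11.7]
 [ 23.9  -9.2]
 [ -0.7  -0.3]
 [  0.7  -0.2]
 [-47.2  -9.2]]
stand -1 [ 0.5201755  -0.19380231 -1.46882393] 13.315682492890232
[[-0.6 -0.4]
 [-1.8 -0. ]
 [ 0.4  0.4]
 [-0.1 -1.9]
 [-1.  -0.6]
 [-0.  -0.9]
 [-1.6 -0. ]
 [-0.5 -0.4]
 [ 0.3 -0.2]
 [-0.7  1.6]]
```

```bash
cat > ov.py <<'E'
from h import *
import sys
rack=[0.52500403,0.31756255,1.69673259];stand=[0.5201755,-0.19380231,-1.46882393]
def hl(k):
    B=[(sx*.02,sy*.022,0) for sx,sy in((1,1),(1,-1),(-1,-1),(-1,1))]
    M=[(a,b_,.02) for a,b_,_ in B];E=[(0,.022,.05),(0,-.022,.05)]
    L=[(B[i],B[(i+1)%4]) for i in range(4)]+[(M[i],M[(i+1)%4]) for i in range(4)]+list(zip(B,M))+[(E[0],E[1]),(M[0],E[0]),(M[3],E[0]),(M[1],E[1]),(M[2],E[1])]
    return L
def lines():
    out=[]
    for y in(-.05,.05):
        for a,b in hl(0): out.append(W(rack,hardyP([a,b],y)))
    cs=[(.0121,.081),(-.0571,.041),(-.0346,.002),(.0346,.042)]
    for i in range(4):
        j=(i+1)%4
        for y in(-.095,.095): out.append(W(rack,[(cs[i][0],y,cs[i][1]),(cs[j][0],y,cs[j][1])]))
        out.append(W(rack,[(cs[i][0],-.095,cs[i][1]),(cs[i][0],.095,cs[i][1])]))
    def rect(x0,x1,y,z,x=None):
        c=[(x0,-y,z),(x1,-y,z),(x1,y,z),(x0,y,z)]
        for i in range(4): out.append(W(stand,[c[i],c[(i+1)%4]]))
    rect(-.032,.032,.045,.05);rect(-.014,.014,.014,.05);rect(-.017,.017,.017,.05);rect(.072,.086,.022,.128)
    for y in(-.011,.011): out.append(W(stand,[(-.225,y,.11),(-.036,y,.11)]));out.append(W(stand,[(.036,y,.109),(.066,y,.109)]))
    return out
def draw(name,cam,x,y,w,h,s,out,c=None):
    i=cv2.imread(f"pics/{name}.png")[y:y+h,x:x+w];i=cv2.resize(i,None,fx=s,fy=s,interpolation=cv2.INTER_CUBIC)
    for l in lines():
        p=(proj(c or C[cam],l)-[x,y]+.5)*s
        cv2.line(i,*[tuple(map(int,q)) for q in p],(0,0,255),1,cv2.LINE_AA)
    cv2.imwrite(f"pics/{out}.png",i)
if __name__=="__main__":
    draw("scene0","scene",330,235,90,105,5,"o1");draw("side0","side",220,120,100,65,6,"o2")
    draw("scene0","scene",175,155,130,95,5,"o3");draw("side0","side",240,180,100,200,3,"o4")
    a,b,c,d=[cv2.imread(f"pics/o{k}.png") for k in(1,2,3,4)]
    def st(a,b):
        w=max(a.shape[1],b.shape[1]);H=max(a.shape[0],b.shape[0])
    cv2.imwrite("pics/o12.png",np.hstack([cv2.copyMakeBorder(a,0,75,0,0,0),cv2.copyMakeBorder(cv2.resize(b,(350,228)),0,600-228,0,0,0)]))
E
python3 ov.py
```

```text
(no output)
```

View pics/o1.png

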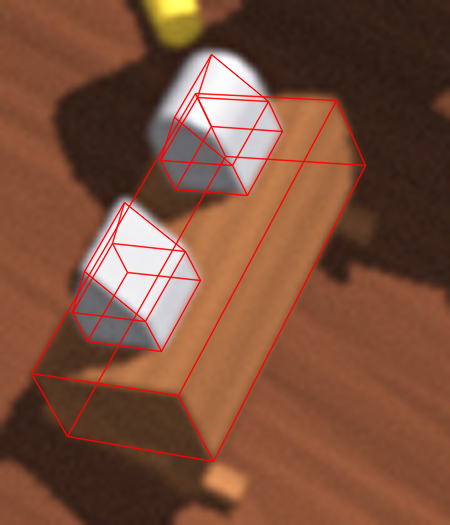

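View pics/o2.png

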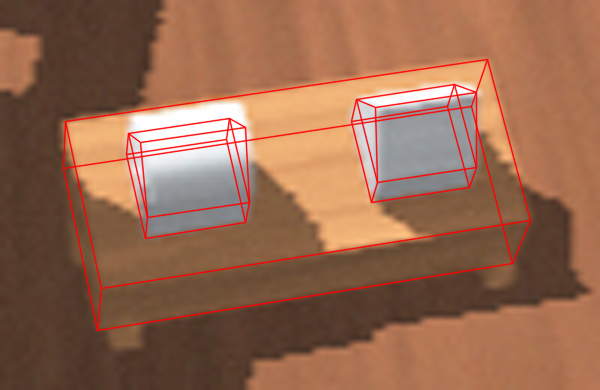

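View pics/o3.png

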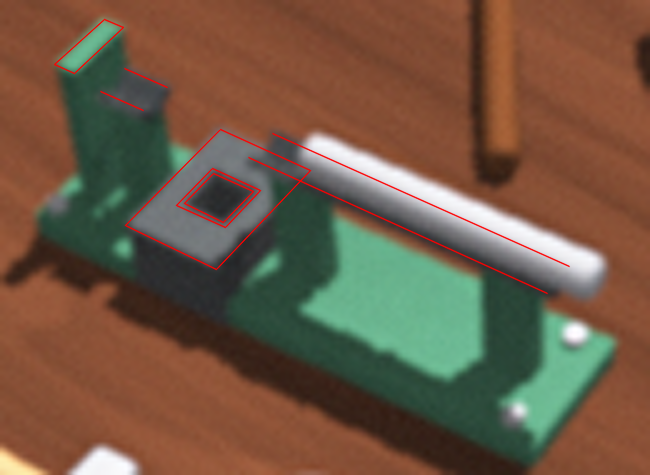

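View pics/o4.png

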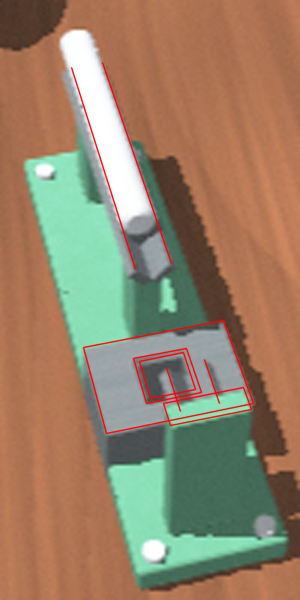

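```bash
python3 - <<'E'
from h import *
rack=[0.52500403,0.31756255,1.69673259];stand=[0.5201755,-0.19380231,-1.46882393]
g=W(rack,hardyP([(0,0,.03),(0,0,0),(0,0,.05)],-.05));print('grip,org,edge',g.round(4))
print('axis',(g[2]-g[1])/.05)
print('fuller',W(rack,hardyP([(0,0,0)],.05)))
print('can',onz(C['side'],368,215,0),onz(C['scene'],240,300,0),'top',onz(C['side'],374,161,.17),onz(C['scene'],237,261,.17))
print('hammer',onz(C['side'],388,278,.02))
def loc(P):
    x,y,a=stand;d=P[:2]-[x,y];return np.array([d[0]*np.cos(a)+d[1]*np.sin(a),-d[0]*np.sin(a)+d[1]*np.cos(a),P[2]])
print('bar front side',loc(onz(C['side'],240+138/3,180+222/3,.116)),'rear top scene',loc(onz(C['scene'],175+712/6,155+335/6,.116)), 'rear side',loc(onz(C['side'],240+76/3,180+36/3,.126)))
print('bar front scene',loc(onz(C['scene'],175+368/6,155+180/6,.116)))
q=[.11366,.99352,-.001,-.0003]
from scipy.spatial.transform import Rotation as R
print(R.from_quat(q).as_matrix().round(3))
E
```

```text
grip,org,edge [[0.5793 0.2866 0.087 ]
 [0.5774 0.3015 0.061 ]
 [0.5806 0.2767 0.1043]]
axis [ 0.06280182 -0.49604025  0.8660254 ]
fuller [[0.47822609 0.28896056 0.061     ]]
can [0.73778031 0.07433568 0.        ] [0.72612385 0.05965605 0.        ] top [0.72445716 0.0588714  0.17      ] [0.72721857 0.06718357 0.17      ]
hammer [ 0.71866279 -0.13289155  0.02      ]
bar front side [-0.06636638 -0.00115539  0.116     ] rear top scene [-0.2447019  -0.00382422  0.116     ] rear side [-0.23687855 -0.00371717  0.126     ]
bar front scene [-0.06550845 -0.00434191  0.116     ]
[[-0.974  0.226 -0.001]
 [ 0.226  0.974 -0.002]
 [ 0.    -0.002 -1.   ]]
```

servo_tool:
  steps: [0.087,-0.05,-0.02,0.005,0.12,0.087,-0.1,-0.043,0.01,0.24,0.087,-0.15,-0.065,0.015,0.37,0.087,-0.2,-0.086,0.02,0.49,0.087,-0.25,-0.107,0.025,0.61,0.087,-0.3,-0.129,0.03,0.73,0.087,-0.35,-0.15,0.035,0.85,0.087,-0.4,-0.172,0.04,0.97,0.087,-0.45,-0.193,0.044,1.1,0.087,-0.5,-0.2145,0.044,1.216,0.087,-0.5,-0.2145,0.044,1.216]
  force: 40

```text
time: 1.52
position: [0.5831, 0.2841, 0.3603]
tool_rot: [0.663, 0.749, 0.001, 0.001]
ft_force: [-0.6, 0.2, 0.5]
grip_width: 0.0867
```

```bash
cat > snap.py <<'E'
import sys,cv2,pickle
from rig import *
import numpy as np
np.set_printoptions(precision=4,suppress=True)
from scipy.spatial.transform import Rotation as R
def st():
    o=get_obs();M=R.from_quat(o['tool_rot']).as_matrix()
    print('t',o['time'],'p',o['position'],'x',M[:,0],'y',M[:,1],'z',M[:,2],'F',o['ft_force'],'M',o['moment'],'w',o['grip_width']);return o
if __name__=="__main__":
    tag=sys.argv[1]
    for n in sys.argv[2:]:
        c=camera(n);cv2.imwrite(f"pics/{n}{tag}.png",c['pixels']);pickle.dump(c,open(f"pics/{n}{tag}.pkl",'wb'))
    st()
E
python3 snap.py 1 wrist
python3 - <<'E'
import pickle
from ov import *
c=pickle.load(open('pics/wrist1.pkl','rb'));draw('wrist1','',0,0,560,420,1.4,'ow1',c)
E
```

```text
t 1.575 p [0.581  0.2854 0.3601] x [-0.1239  0.9923  0.0001] y [ 0.9923  0.1239 -0.0008] z [-0.0008  0.0001 -1.    ] F [-1.4713  0.0685  0.1297] M [-0.1195  0.0121 -0.0801] w 0.08687333857731726
```

View pics/ow1.png

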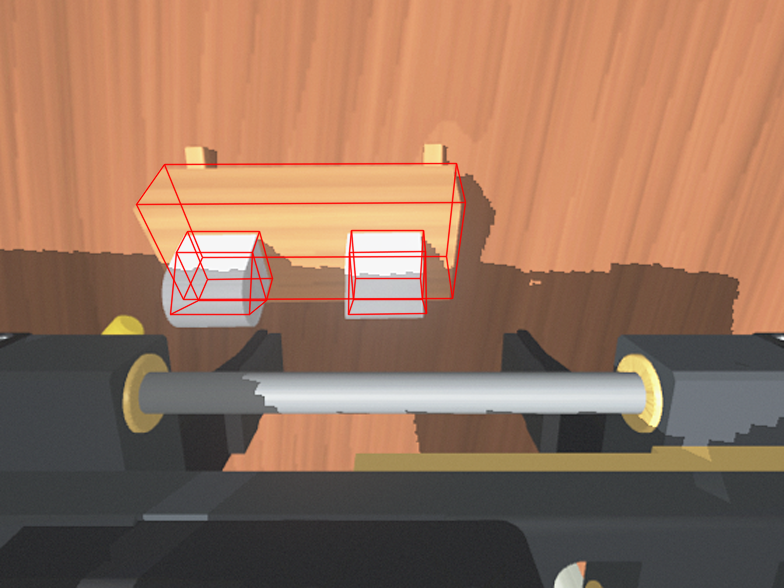

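The overlay agrees with the wrist view to about 1–2 mm: the hardy is at px (385,275) and the fuller at (215,280), clear of the fingers. Descending.

servo_tool:
  steps: [0.087,0,0,0.03,0,0.087,0,0,0.06,0,0.087,0,0,0.09,0,0.087,0,0,0.105,0,0.087,0,0,0.109,0,0.087,0,0,0.109,0,0.087,0,0,0.109,0]

```text
time: 2.45
position: [0.5802, 0.2872, 0.253]
tool_rot: [0.661, 0.751, 0.001, 0.001]
ft_force: [-1.0, -0.1, -0.0]
grip_width: 0.0868
```

```bash
python3 snap.py 2 wrist side; python3 - <<'E'
import cv2
a=cv2.imread('pics/side2.png')[90:190,200:340];cv2.imwrite('pics/s2.png',cv2.resize(a,None,fx=5,fy=5,interpolation=2))
E
```

```text
t 2.55 p [0.5801 0.2871 0.2528] x [-0.1267  0.9919  0.0003] y [0.9919 0.1267 0.002 ] z [ 0.0019  0.0006 -1.    ] F [-0.1395  0.0818 -0.1575] M [-0.0938  0.0876 -0.003 ] w 0.08702372512351438
```

View pics/wrist2.png

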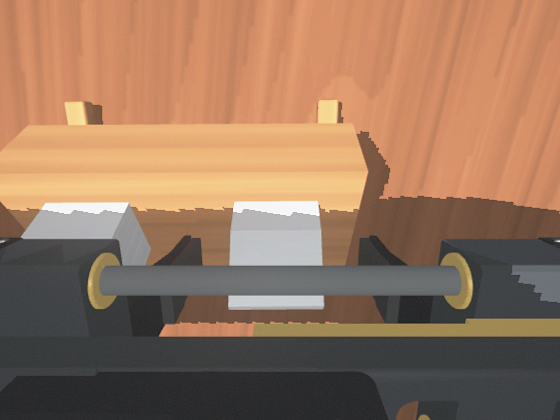

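View pics/s2.png

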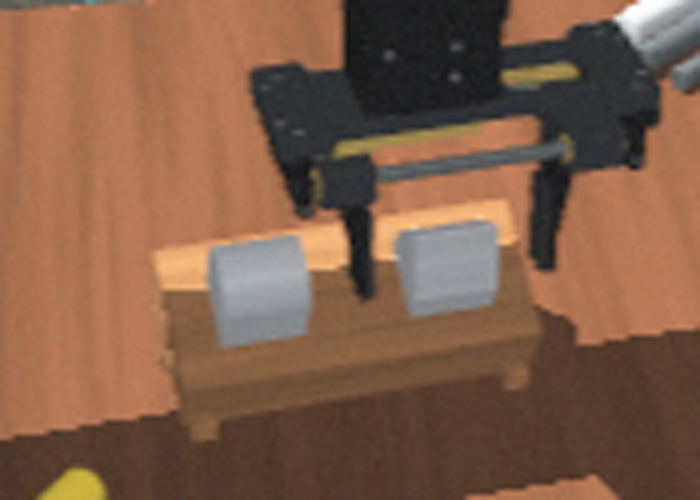

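The fingers straddle the hardy. It is centred at (276,255) between tips at (190,265) and (368,265). Closing.

servo_tool:
  steps: [0.04,0,0,0.0015,0,0.03,0,0,0.0015,0,0.03,0,0,0.0015,0,0.03,0,0,0.0015,0,0.03,0,0,0.0015,0]
  force: 30

```text
time: 3.18
position: [0.5796, 0.2869, 0.2502]
tool_rot: [0.661, 0.751, -0.0, -0.0]
ft_force: [-2.0, -1.0, -0.3]
grip_width: 0.0451
```

```bash
python3 snap.py 3
```

```text
t 3.175 p [0.5796 0.2869 0.2502] x [-0.1267  0.9919 -0.0001] y [ 0.9919  0.1267 -0.0007] z [-0.0006 -0.0002 -1.    ] F [-2.0337 -0.9689 -0.2776] M [-0.2508  0.2745 -0.0201] w 0.04508492970778821
```

servo_tool:
  steps: [0.03,-0.002,0,-0.0035,0,0.03,-0.005,0,-0.0087,0,0.03,-0.009,0,-0.0156,0,0.03,-0.013,0,-0.0225,0,0.03,-0.017,0,-0.0294,0,0.03,-0.021,0,-0.0364,0,0.03,-0.025,0,-0.0433,0,0.03,-0.03,0,-0.052,0,0.03,-0.035,0,-0.0606,0,0.03,-0.035,0,-0.0606,0]

```text
time: 4.42
position: [0.5846, 0.2519, 0.312]
tool_rot: [0.661, 0.75, 0.001, 0.001]
ft_force: [0.5, 0.8, -4.3]
grip_width: 0.0436
```

```bash
python3 snap.py 4 side scene; python3 - <<'E'
import cv2
import numpy as np
a=cv2.imread('pics/side4.png')[70:190,200:340];b=cv2.imread('pics/scene4.png')[180:330,280:430]
cv2.imwrite('pics/s4.png',np.hstack([cv2.resize(a,(560,480),interpolation=2)[:, :400],cv2.resize(b,(400,400),interpolation=2)[:].repeat(1,0) if 0 else cv2.resize(b,(480,480),interpolation=2)[:,:400]]))
E
```

```text
t 4.525 p [0.5841 0.2522 0.3109] x [-0.1264  0.992   0.0001] y [ 0.992   0.1264 -0.    ] z [-0.      0.0001 -1.    ] F [-0.2285 -0.2495 -3.7575] M [-0.1265  0.0287 -0.0154] w 0.04359086846720894
```

View pics/s4.png

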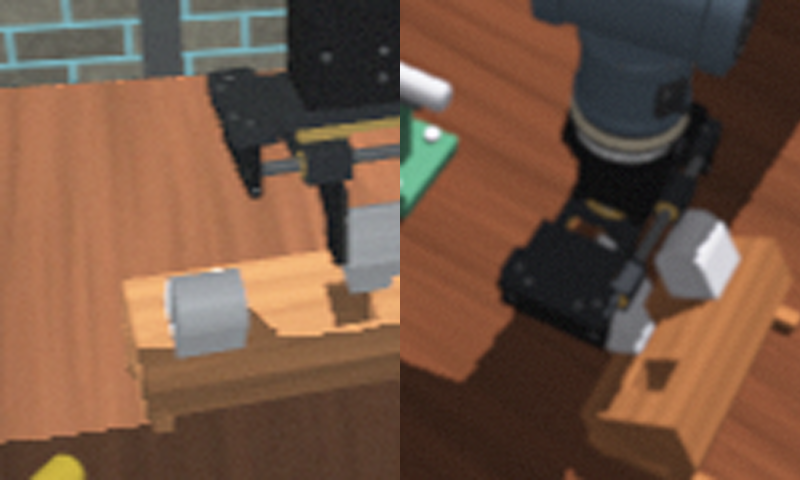

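servo_tool:
  steps: [0.03,-0.01,-0.003,-0.03,0,0.03,-0.04,-0.011,-0.059,0,0.03,-0.09,-0.025,-0.059,0.005,0.03,-0.14,-0.039,-0.059,0.01,0.03,-0.19,-0.053,-0.059,0.015,0.03,-0.24,-0.066,-0.059,0.024,0.03,-0.29,-0.08,-0.059,0.024,0.03,-0.34,-0.094,-0.059,0.024,0.03,-0.385,-0.107,-0.059,0.024,0.03,-0.415,-0.115,-0.059,0.024,0.03,-0.434,-0.12,-0.059,0.024,0.03,-0.434,-0.12,-0.059,0.024]

```text
time: 6.02
position: [0.5201, -0.1943, 0.3697]
tool_rot: [0.67, 0.742, 0.0, -0.0]
ft_force: [0.3, -0.0, -3.9]
grip_width: 0.0439
```

```bash
cat > crop2.py <<'E'
import sys,cv2,numpy as np
# tag side(x y w h) scene(x y w h)
t=sys.argv[1];v=list(map(int,sys.argv[2:10]))
o=[]
for n,(x,y,w,h) in(('side',v[:4]),('scene',v[4:])):
    a=cv2.imread(f'pics/{n}{t}.png')[y:y+h,x:x+w];o.append(cv2.resize(a,(400,int(400*h/w)),interpolation=2))
H=max(a.shape[0] for a in o);cv2.imwrite(f'pics/c{t}.png',np.hstack([cv2.copyMakeBorder(a,0,H-a.shape[0],0,0,0) for a in o]))
E
python3 snap.py 5 side scene wrist; python3 crop2.py 5 200 140 160 200 150 80 160 200
```

```text
t 6.175 p [ 0.5201 -0.1922  0.3696] x [-0.1038  0.9946  0.0013] y [ 0.9946  0.1038 -0.0006] z [-0.0007  0.0012 -1.    ] F [-0.0512  0.8233 -3.5944] M [-0.0662  0.0505 -0.0345] w 0.04387191259786649
```

View pics/c5.png

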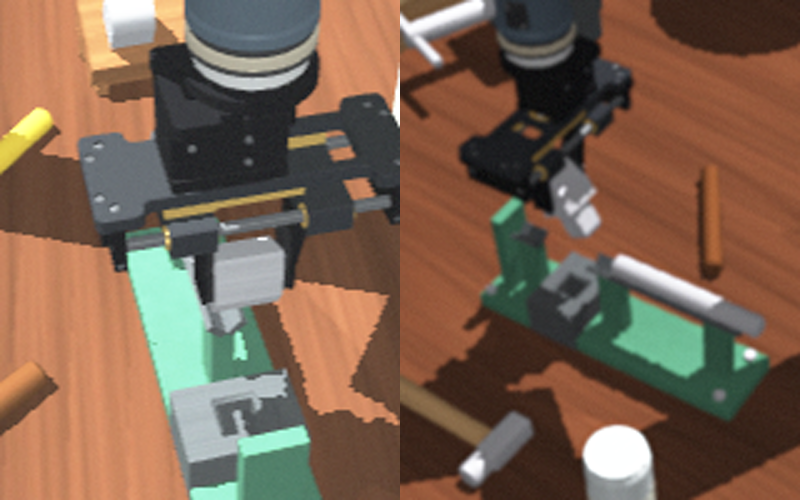

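View pics/wrist5.png

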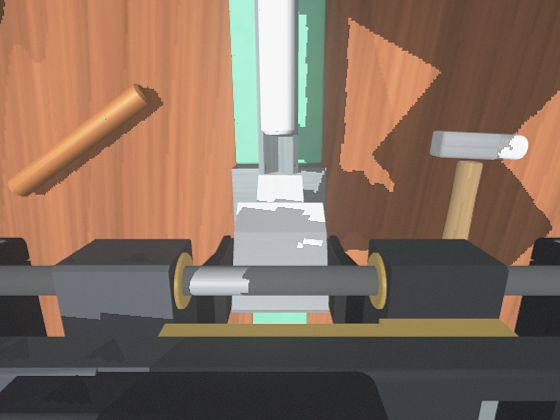

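The hardy is still tilted about 30° (side crop around (245,275), shank tip towards the bar). I'll check the stand fit against this wrist image.

```bash
python3 - <<'E'
import pickle
from ov import *
c=pickle.load(open('pics/wrist5.pkl','rb'));draw('wrist5','',200,0,160,220,3.6,'ow5',c)
# where would bar lateral edges be? 
import ov
i=cv2.imread('pics/ow5.png')
for y in(-.012,.012):
    p=(proj(c,W(stand,[(-.24,y,.116),(-.066,y,.116)]))-[200,0]+.5)*3.6
    cv2.line(i,*[tuple(map(int,q)) for q in p],(255,0,0),1)
for y in(-.045,.045):
    p=(proj(c,W(stand,[(-.2,y,.02),(-.036,y,.02)]))-[200,0]+.5)*3.6
    cv2.line(i,*[tuple(map(int,q)) for q in p],(255,0,0),1)
cv2.imwrite('pics/ow5.png',i[:600])
E
```

```text
(no output)
```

View pics/ow5.png

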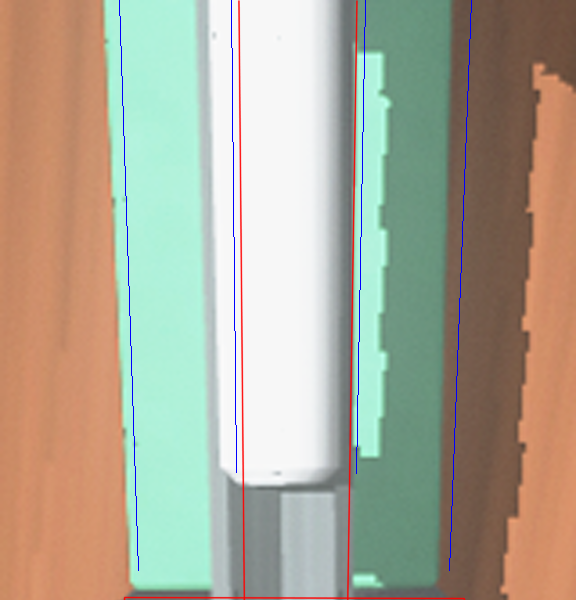

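```bash
python3 - <<'E'
import pickle
from ov import *
c=pickle.load(open('pics/wrist5.pkl','rb'))
T=np.array([.5201,-.1922,.3696]);z=np.array([-.0007,.0012,-1]);x=np.array([-.1038,.9946,.0013])
for d in(.14,.164,.25,.3): 
    for s in (0,.05,.1):print(d,s,proj(c,T+z*d+x*s).round(1))
i=cv2.imread('pics/wrist5.png')[150:330,200:360];cv2.imwrite('pics/cw5.png',cv2.resize(i,None,fx=3.6,fy=3.6,interpolation=2)[:600])
E
```

```text
0.14 0 [[283.3 293.1]]
0.14 0.05 [[283.6 177.1]]
0.14 0.1 [[284.   33.2]]
0.164 0 [[282.7 267.8]]
0.164 0.05 [[282.9 168.1]]
0.164 0.1 [[283.2  48.7]]
0.25 0 [[281.6 217.3]]
0.25 0.05 [[281.7 151.1]]
0.25 0.1 [[281.8  76.8]]
0.3 0 [[281.3 201.2]]
0.3 0.05 [[281.3 145.8]]
0.3 0.1 [[281.4  85. ]]
```

View pics/cw5.png

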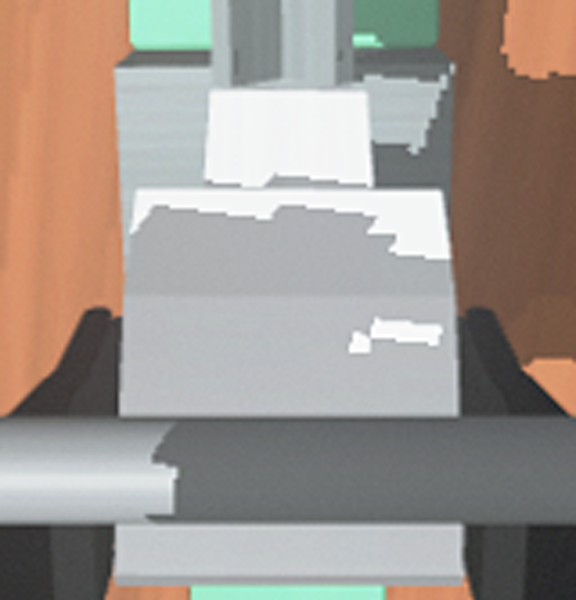

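The hole block is about 1 mm left of the hardy's centre in the wrist view. Friction holds the tilt, so I'll turn the hardy upright by pressing its shank sideways against the end face of the long V-rest (x = -36). The first part goes up to the expected contact.

servo_tool:
  steps: [0.03,-0.025,-0.001,0,0,0.03,-0.025,-0.001,0.025,0,0.03,-0.025,-0.001,0.05,0,0.03,-0.02,-0.001,0.056,0,0.03,-0.01,-0.001,0.056,0,0.03,0,-0.001,0.056,0,0.03,0.002,-0.001,0.056,0]
  force: 20

```text
time: 7.05
position: [0.5199, -0.1928, 0.3165]
tool_rot: [0.668, 0.744, -0.002, 0.005]
ft_force: [-1.5, -8.4, 0.0]
grip_width: 0.0439
```

```bash
python3 snap.py 6 side scene; python3 crop2.py 6 230 180 120 150 180 110 120 150
```

```text
t 7.15 p [ 0.5199 -0.1929  0.3165] x [-0.1062  0.9943 -0.0088] y [0.9943 0.1063 0.0039] z [ 0.0048 -0.0084 -1.    ] F [-2.1977 -6.7772 -1.0546] M [-1.462   0.3934  0.12  ] w 0.04376418087304232
```

View pics/c6.png

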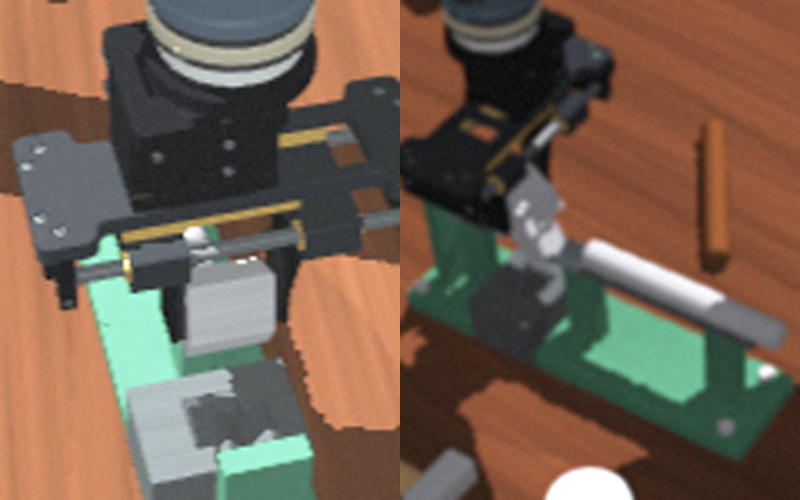

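Contact with the rest shows as 7 N in the expected direction. Continuing with a lighter grip.

servo_tool:
  steps: [0.03,0.004,0,0,0,0.03,0.008,0,0,0,0.03,0.012,0,0,0,0.03,0.015,0,0,0,0.03,0.015,0,0,0]
  force: 14

```text
time: 7.78
position: [0.5183, -0.1769, 0.3153]
tool_rot: [0.67, 0.743, 0.0, 0.003]
ft_force: [2.1, -3.5, -2.4]
grip_width: 0.0441
```

```bash
python3 snap.py 7 side scene wrist; python3 crop2.py 7 230 180 120 150 180 110 120 150
```

```text
t 7.925 p [ 0.5179 -0.1768  0.3143] x [-0.1029  0.9947 -0.0014] y [0.9947 0.1029 0.0018] z [ 0.002  -0.0012 -1.    ] F [ 1.9207 -4.1529 -2.5971] M [-0.954  -0.3912 -0.0272] w 0.04387125661937863
```

View pics/c7.png

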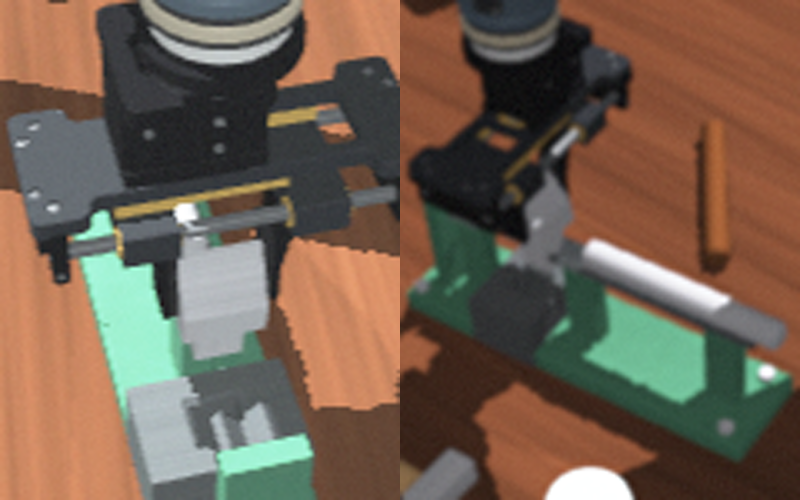

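View pics/wrist7.png

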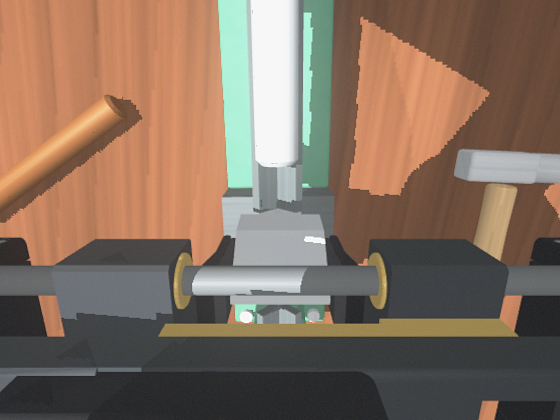

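servo_tool:
  steps: [0.03,0.003,0,0,0,0.03,0.006,0,0,0,0.03,0.006,0,0,0]

```text
time: 8.3
position: [0.5168, -0.1705, 0.3139]
tool_rot: [0.67, 0.743, -0.0, 0.0]
ft_force: [1.9, -4.1, -2.0]
grip_width: 0.0437
```

```bash
python3 snap.py 8 side scene; python3 crop2.py 8 260 220 80 100 180 110 120 150
```

```text
t 8.4 p [ 0.5167 -0.1706  0.3138] x [-0.1029  0.9947  0.0002] y [ 0.9947  0.1029 -0.0001] z [-0.0001  0.0002 -1.    ] F [ 1.4813 -4.0849 -2.4059] M [-0.8807 -0.2797  0.039 ] w 0.04407846911432631
```

View pics/c8.png

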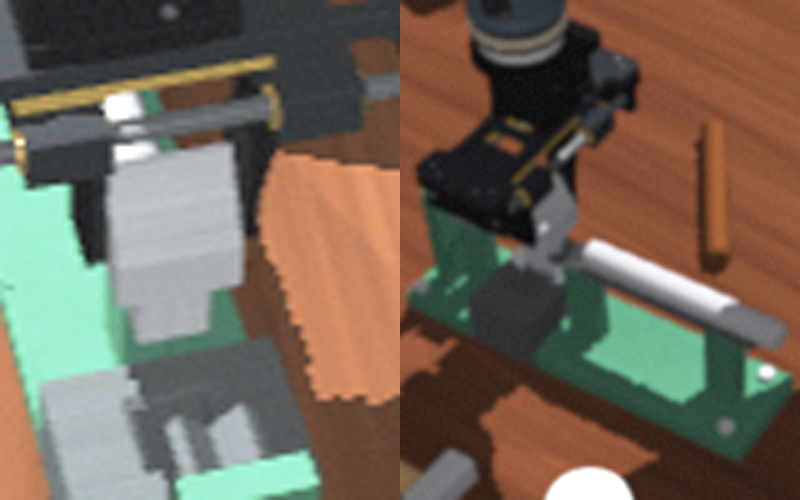

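servo_tool:
  steps: [0.03,-0.01,0,0,0,0.03,-0.0235,0,0,0,0.03,-0.0235,0,0,0,0.03,-0.0235,0,0,0]

```text
time: 8.9
position: [0.5188, -0.194, 0.3134]
tool_rot: [0.67, 0.742, 0.0, -0.001]
ft_force: [0.4, 0.1, -4.9]
grip_width: 0.0444
```

```bash
python3 snap.py 9 side scene wrist; cat > ov9.py <<'E'
from ov import *
import pickle,sys
def hlines(org,th,yaw):  # upright hardy, lean th toward +x
    c,s=np.cos(th),np.sin(th);out=[]
    S=[(a*.013,b*.013,0) for a,b in((1,1),(1,-1),(-1,-1),(-1,1))];S2=[(a,b,-.031) for a,b,_ in S];S3=[(a/1.3,b/1.3,-.036) for a,b,_ in S]
    L=hl(0)
    for i in range(4): j=(i+1)%4;L+= [(S[i],S2[i]),(S2[i],S3[i]),(S3[i],S3[j])]
    for l in L:
        P=np.array(l);P=np.c_[P[:,0]*c+P[:,2]*s,P[:,1],-P[:,0]*s+P[:,2]*c]
        out.append(W([org[0],org[1],yaw],P)+[0,0,org[2]])
    return out
def panel(tag,cams,L,boxes,out,standpose=None):
    o=[]
    import ov
    for n,(x,y,w,h) in zip(cams,boxes):
        c=pickle.load(open(f'pics/{n}{tag}.pkl','rb'));s=400/w
        a=cv2.resize(c['pixels'][y:y+h,x:x+w],(400,int(400*h/w)),interpolation=2);b=a.copy()
        for l in L:
            p=(proj(c,l)-[x,y]+.5)*s
            cv2.line(a,*[tuple(map(int,q)) for q in p],(0,0,255),1,cv2.LINE_AA)
        o.append(np.hstack([a,b])[:300])
    cv2.imwrite(f'pics/{out}.png',np.vstack(o))
E
python3 - <<'E'
from ov9 import *
from rig import get_obs
p=get_obs()['position'];print(p)
panel('9',['side','scene'],hlines([p[0],p[1],p[2]-.194],0,-1.4688),[(250,220,100,75),(190,135,100,75)],'p9')
E
```

```text
t 9.05 p [ 0.519  -0.1937  0.3137] x [-0.1029  0.9947  0.0008] y [ 0.9947  0.1029 -0.0007] z [-0.0007  0.0007 -1.    ] F [-0.7464 -0.0522 -3.865 ] M [-0.1076  0.0337 -0.0139] w 0.0433657398918821
[ 0.51895785 -0.19369665  0.31370839]
```

View pics/p9.png

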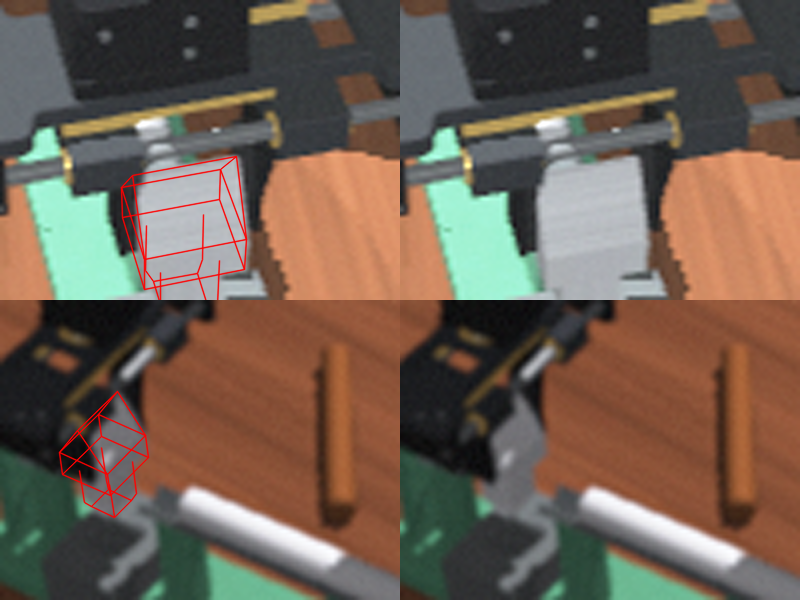

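View pics/wrist9.png

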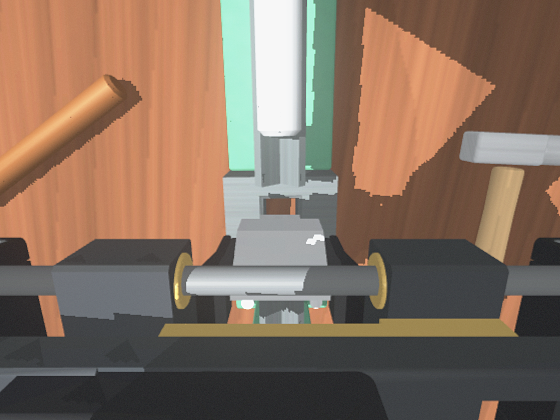

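```bash
python3 - <<'E'
from ov9 import *
import ov
ov.stand[:]=[.5188,-.1938,-1.4688]
L=lines()+hlines([.519,-.1937,.1197],0,-1.4688)
c=pickle.load(open('pics/wrist9.pkl','rb'));x,y,w,h=205,110,150,150;s=5
a=cv2.resize(c['pixels'][y:y+h,x:x+w],(w*s,h*s),interpolation=2)[:600]
for l in L:
    p=(proj(c,l)-[x,y]+.5)*s
    cv2.line(a,*[tuple(map(int,q)) for q in p],(0,0,255),1,cv2.LINE_AA)
cv2.imwrite('pics/ow9.png',a)
E
```

```text
(no output)
```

View pics/ow9.png

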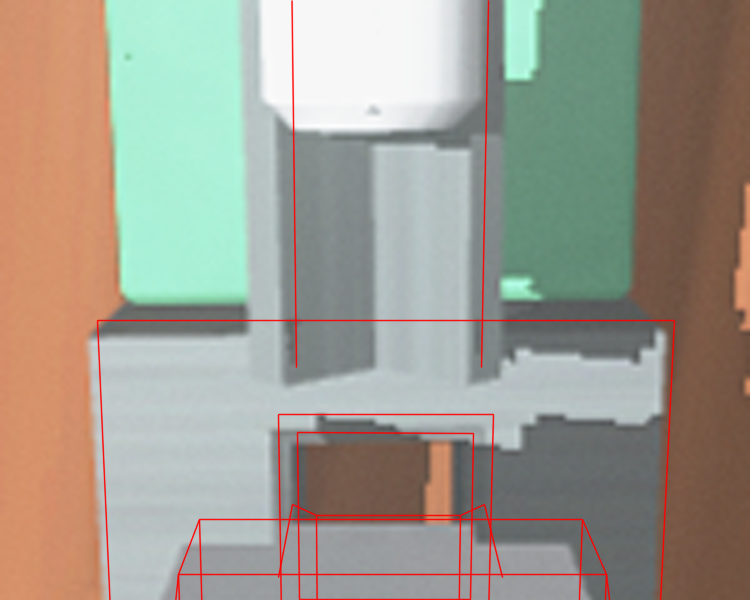

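In the wrist view the hardy and hole agree to about 1 mm, because both are offset equally from the overlay. The hardy is close to upright. Lowering it into the chamfer.

servo_tool:
  steps: [0.03,0,0,0.015,0,0.03,0,0,0.025,0,0.03,0,0,0.031,0,0.03,0,0,0.035,0,0.03,0,0,0.039,0,0.03,0,0,0.043,0,0.03,0,0,0.043,0]

```text
time: 9.93
position: [0.5191, -0.194, 0.2706]
tool_rot: [0.67, 0.743, -0.0, -0.0]
ft_force: [-0.6, 0.5, -3.5]
grip_width: 0.044
```

```bash
python3 snap.py 10 side scene wrist; python3 crop2.py 10 260 230 80 100 180 130 80 100
```

```text
t 10.075 p [ 0.5193 -0.1941  0.271 ] x [-0.1028  0.9947 -0.0003] y [0.9947 0.1028 0.0003] z [ 0.0004 -0.0003 -1.    ] F [-0.2886  0.4517 -4.2599] M [-0.0809  0.0543  0.0374] w 0.043803042061165164
```

View pics/c10.png

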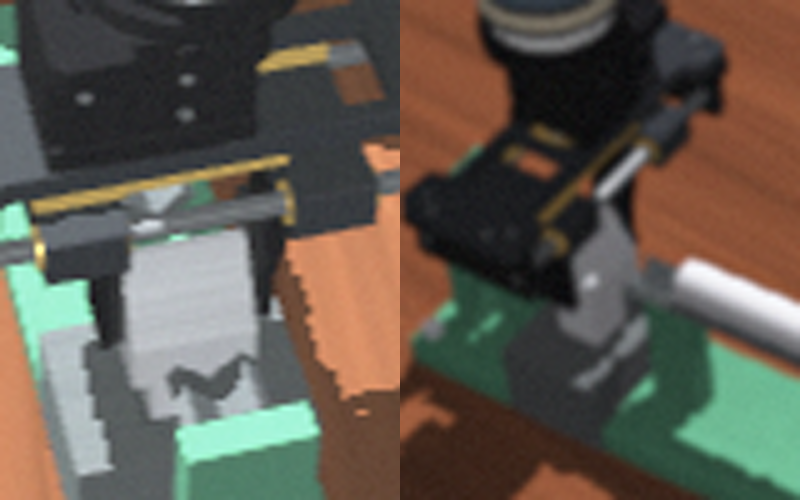

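View pics/wrist10.png

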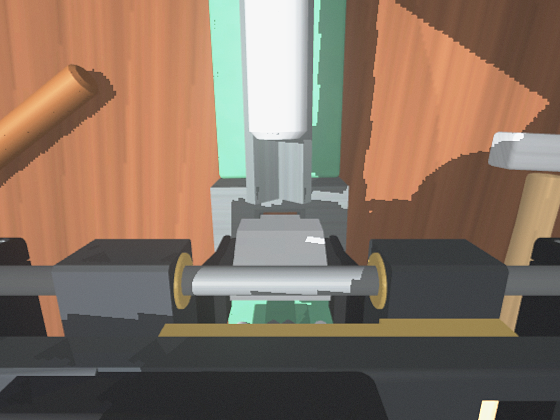

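servo_tool:
  steps: [0.03,0,0,0.004,0,0.03,0,0,0.008,0,0.03,0,0,0.012,0,0.03,0,0,0.016,0,0.03,0,0,0.02,0,0.03,0,0,0.02,0]

```text
time: 10.82
position: [0.519, -0.194, 0.2504]
tool_rot: [0.67, 0.743, -0.0, -0.0]
ft_force: [-0.5, 0.2, -4.2]
grip_width: 0.044
```

```bash
python3 snap.py 11 side scene ; python3 crop2.py 11 260 230 80 100 180 130 80 100
```

```text
t 10.925 p [ 0.5192 -0.1941  0.2508] x [-0.1028  0.9947  0.    ] y [ 0.9947  0.1028 -0.    ] z [-0.  0. -1.] F [ 0.3248  0.0992 -2.8438] M [-0.0497  0.092  -0.0326] w 0.04374957506751616
```

View pics/c11.png

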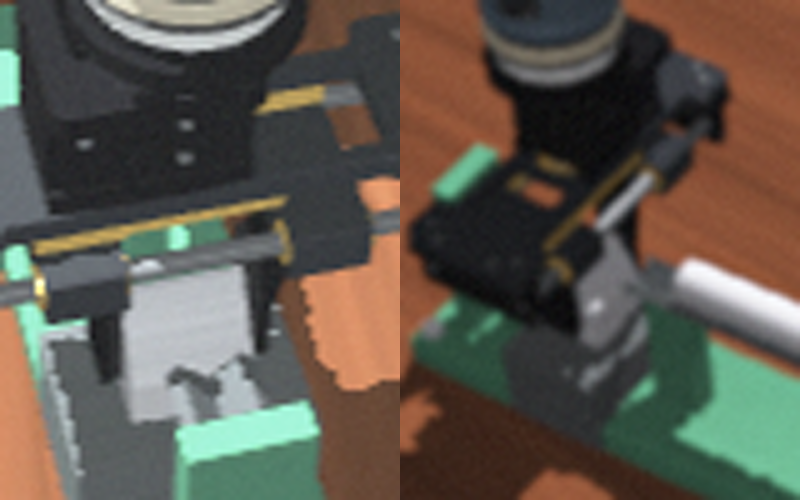

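Going in with no force. Continuing the last few millimetres until contact.

servo_tool:
  steps: [0.03,0,0,0.002,0,0.03,0,0,0.004,0,0.03,0,0,0.005,0,0.03,0,0,0.006,0,0.03,0,0,0.007,0,0.03,0,0,0.007,0]

```text
time: 11.68
position: [0.5192, -0.194, 0.2438]
tool_rot: [0.67, 0.743, -0.0, -0.0]
ft_force: [0.2, -0.5, -3.9]
grip_width: 0.0438
```

servo_tool:
  steps: [0.03,0,0,0.001,0,0.03,0,0,0.002,0,0.03,0,0,0.003,0,0.03,0,0,0.003,0]

```text
time: 12.18
position: [0.5192, -0.1939, 0.2424]
tool_rot: [0.67, 0.743, 0.0, 0.0]
ft_force: [-1.6, 0.8, 7.3]
grip_width: 0.0437
```

```bash
python3 snap.py 12 side scene wrist; python3 crop2.py 12 260 230 80 100 180 130 80 100
```

```text
t 12.325 p [ 0.5192 -0.1939  0.2424] x [-0.1031  0.9947 -0.0005] y [0.9947 0.1031 0.0005] z [ 0.0006 -0.0005 -1.    ] F [-1.6181  1.7449  6.7872] M [ 0.102   0.48   -0.0147] w 0.043745325337562785
```

View pics/c12.png

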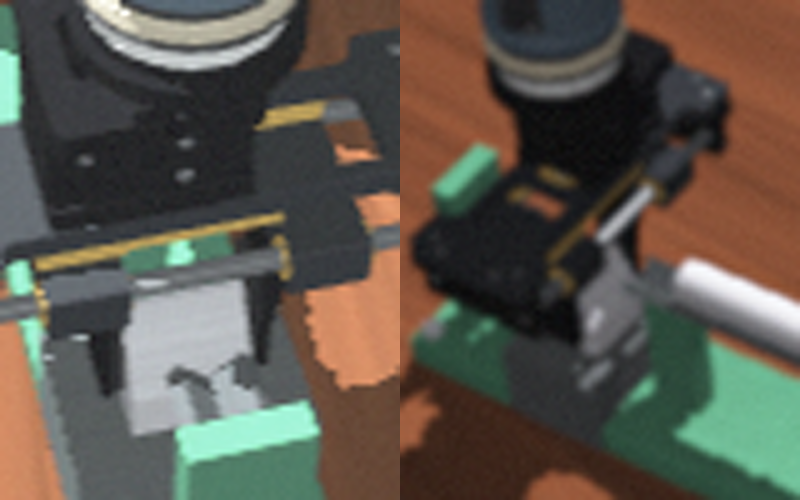

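The shoulder is down: force rose by 11 N at TCP 0.242, as expected for home. Releasing and rising.

servo_tool:
  steps: [0.06,0,0,0.0,0,0.07,0,0,0,0,0.07,0,0,0,0,0.07,0,0,-0.02,0,0.07,0,0,-0.05,0,0.07,0,0,-0.08,0,0.07,0,0,-0.12,0,0.07,0,0,-0.12,0]

```text
time: 13.32
position: [0.5201, -0.1946, 0.3638]
tool_rot: [0.67, 0.743, 0.001, 0.004]
ft_force: [0.1, 0.1, -0.4]
grip_width: 0.0701
```

```bash
python3 snap.py 13 side scene wrist; python3 - <<'E'
from ov9 import *
import ov
ov.stand[:]=[.519,-.194,-1.4688]
L=hlines([.519,-.194,.05],0,-1.4688)+lines()
panel('13',['side','scene'],L,[(250,240,100,75),(180,150,100,75)],'p13')
E
```

```text
t 13.475 p [ 0.5187 -0.1938  0.36  ] x [-0.1028  0.9947  0.0012] y [ 0.9947  0.1028 -0.0015] z [-0.0016  0.001  -1.    ] F [-0.786   1.4729 -0.7257] M [-0.109   0.0231  0.0025] w 0.06979408310524446
```

View pics/p13.png

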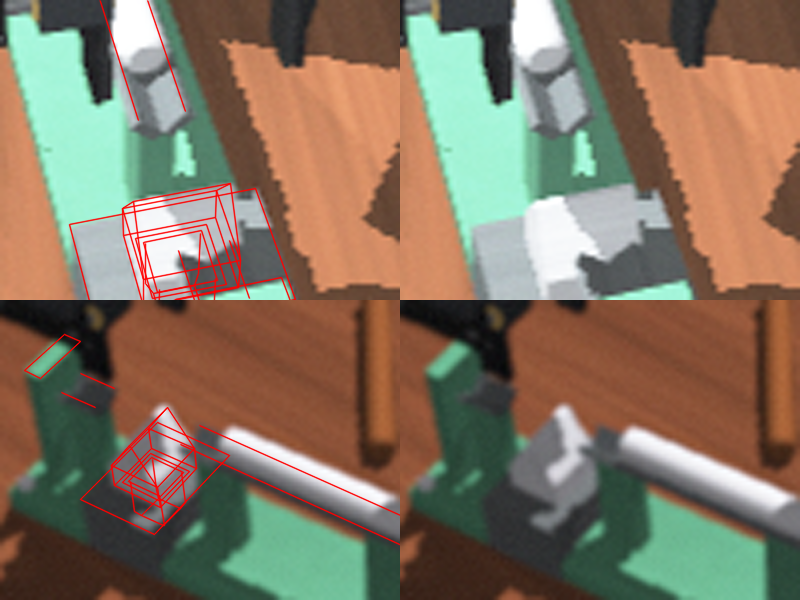

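View pics/wrist13.png

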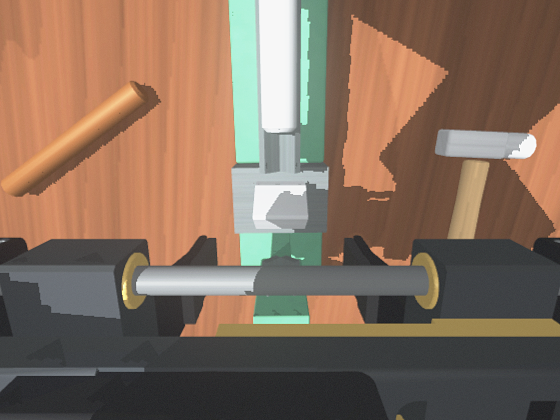

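The hardy is home: wrist view has it centred on the block at (280,205), and the scene edge is at about (221,177), within about 1 px of the prediction. Now closing the fingers and moving behind the bar's rear end.

servo_tool:
  steps: [0.0,0.03,0,0,0,0.0,0.08,0,0,0,0.0,0.13,0,0,0,0.0,0.18,0,0,0,0.0,0.23,0,0,0,0.0,0.27,0,0,0,0.0,0.29,0,0,0,0.0,0.29,0,0,0]

```text
time: 14.48
position: [0.4886, 0.0955, 0.3594]
tool_rot: [0.669, 0.744, -0.001, -0.001]
ft_force: [-0.4, 0.2, 0.2]
grip_width: 0.0023
```

```bash
python3 snap.py 14 side scene wrist; python3 crop2.py 14 210 110 120 150 240 130 120 150
```

```text
t 14.625 p [0.4894 0.0937 0.3601] x [-0.1023  0.9948 -0.0002] y [ 0.9948  0.1023 -0.0014] z [-0.0014 -0.0004 -1.    ] F [-0.0582 -0.1771 -0.3974] M [-0.1517  0.0052 -0.0054] w 0.00045101493572419384
```

View pics/c14.png

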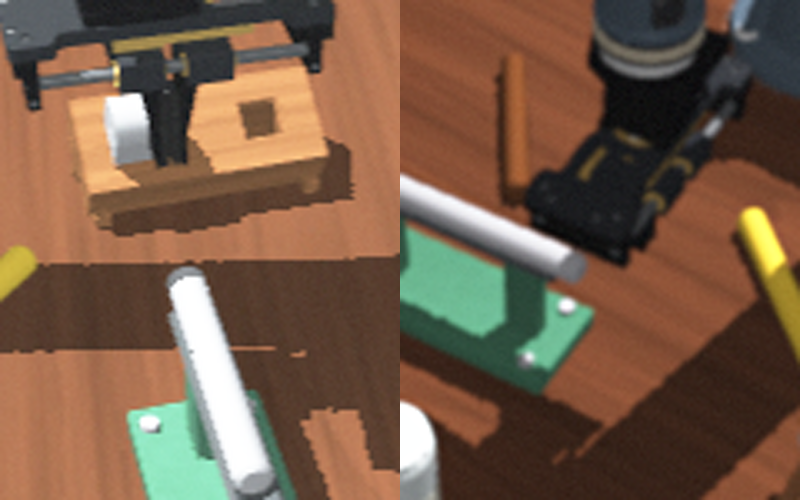

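View pics/wrist14.png

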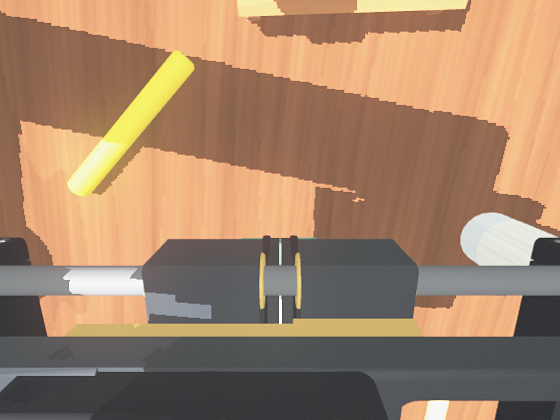

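The closed fingers line up with the bar axis (wrist column 280), behind the rear end at scene (291,209). Descending to tip height of about 114 mm, then starting the push.

servo_tool:
  steps: [0.0,0,0,0.03,0,0.0,0,0,0.055,0,0.0,0,0,0.064,0,0.0,-0.01,0,0.064,0,0.0,-0.02,0,0.064,0,0.0,-0.026,0,0.064,0,0.0,-0.032,0,0.064,0,0.0,-0.038,0,0.064,0,0.0,-0.044,0,0.064,0,0.0,-0.05,0,0.064,0]

```text
time: 15.88
position: [0.4945, 0.0456, 0.2973]
tool_rot: [0.67, 0.742, 0.002, -0.001]
ft_force: [0.9, 7.4, 3.2]
grip_width: 0.0004
```

```bash
python3 snap.py 15 side scene; python3 crop2.py 15 210 110 120 150 200 130 120 150
```

```text
t 15.975 p [0.4946 0.0452 0.2973] x [-0.1016  0.9948  0.002 ] y [0.9948 0.1016 0.0012] z [ 0.001   0.0021 -1.    ] F [-0.2011  4.2253  2.7788] M [ 0.6511 -0.0546 -0.0322] w 0.0006820789549937034
```

View pics/c15.png

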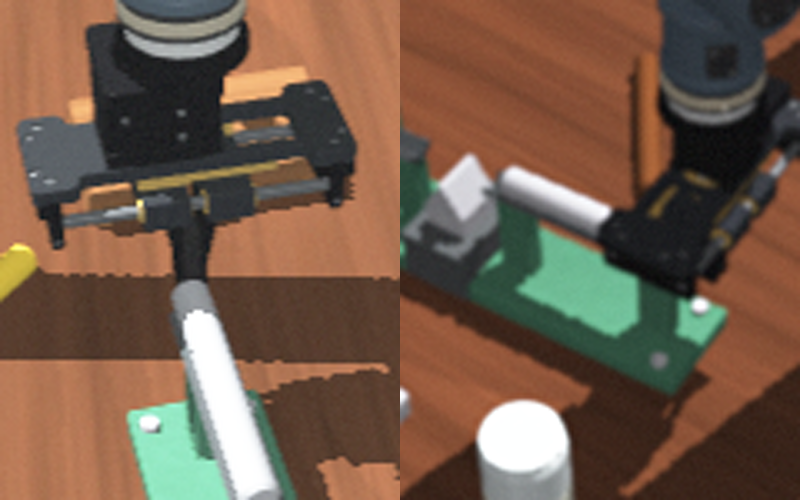

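Pushing with about 7 N, fingers behind the bar's end and centred. Continuing in one leg that stops short of the stop.

servo_tool:
  steps: [0.0,-0.006,0,0,0,0.0,-0.014,0,0,0,0.0,-0.022,0,0,0,0.0,-0.03,0,0,0,0.0,-0.038,0,0,0,0.0,-0.046,0,0,0,0.0,-0.054,0,0,0,0.0,-0.062,0,0,0,0.0,-0.07,0,0,0,0.0,-0.078,0,0,0,0.0,-0.084,0,0,0,0.0,-0.088,0,0,0]

```text
time: 17.48
position: [0.504, -0.0418, 0.2974]
tool_rot: [0.67, 0.742, 0.002, -0.0]
ft_force: [1.8, 9.2, 2.7]
grip_width: 0.0007
```

```bash
python3 snap.py 16 side scene; python3 crop2.py 16 230 180 120 150 170 110 120 150
```

```text
t 17.575 p [ 0.5041 -0.0421  0.2974] x [-0.1015  0.9948  0.002 ] y [0.9948 0.1015 0.0028] z [ 0.0025  0.0023 -1.    ] F [1.5462 6.0382 2.1518] M [ 0.9628 -0.3101  0.0125] w 0.0006388399959070153
```

View pics/c16.png

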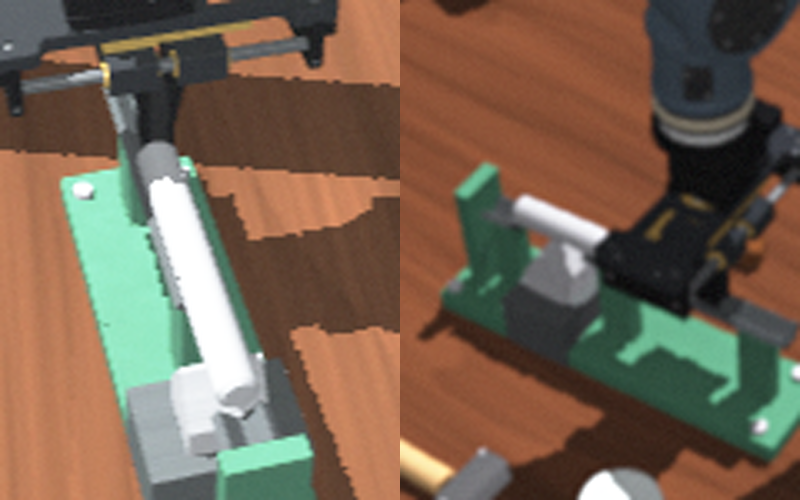

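servo_tool:
  steps: [0.0,-0.006,0,0,0,0.0,-0.012,0,0,0,0.0,-0.018,0,0,0,0.0,-0.022,0,0,0,0.0,-0.025,0,0,0,0.0,-0.027,0,0,0]

```text
time: 18.32
position: [0.5068, -0.0683, 0.2976]
tool_rot: [0.67, 0.742, 0.002, -0.0]
ft_force: [3.8, 8.6, 3.6]
grip_width: 0.0006
```

```bash
python3 snap.py 17 side scene; python3 crop2.py 17 250 230 80 100 170 130 80 100
```

```text
t 18.425 p [ 0.5069 -0.0684  0.2976] x [-0.1012  0.9949  0.0029] y [0.9949 0.1012 0.0029] z [ 0.0026  0.0032 -1.    ] F [2.6627 7.903  3.7266] M [ 1.3061 -0.4628  0.0964] w 0.00012142294753327015
```

View pics/c17.png

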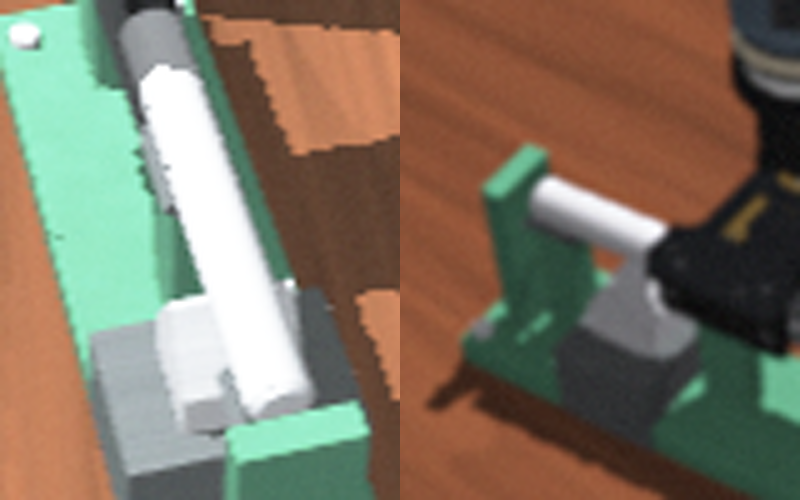

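The front is a few millimetres short of the stop (side crop (280,395)). Finishing in small steps while watching the force.

servo_tool:
  steps: [0.0,-0.0015,0,0,0,0.0,-0.003,0,0,0,0.0,-0.0045,0,0,0,0.0,-0.0045,0,0,0]

```text
time: 18.92
position: [0.5074, -0.0728, 0.2975]
tool_rot: [0.67, 0.742, 0.002, -0.0]
ft_force: [2.4, 8.6, 4.5]
grip_width: 0.0007
```

servo_tool:
  steps: [0.0,-0.001,0,0,0,0.0,-0.002,0,0,0,0.0,-0.003,0,0,0,0.0,-0.003,0,0,0]

```text
time: 19.42
position: [0.5077, -0.0758, 0.2976]
tool_rot: [0.67, 0.742, 0.002, -0.0]
ft_force: [2.6, 8.3, 4.3]
grip_width: 0.0008
```

```bash
python3 snap.py 18 side scene; python3 crop2.py 18 250 230 80 100 170 130 80 100
```

```text
t 19.525 p [ 0.5077 -0.0758  0.2976] x [-0.1015  0.9948  0.0029] y [0.9948 0.1015 0.0031] z [ 0.0028  0.0032 -1.    ] F [3.2577 8.6494 3.8123] M [ 1.3444 -0.5165 -0.0277] w 0.00021339426348746817
```

View pics/c18.png

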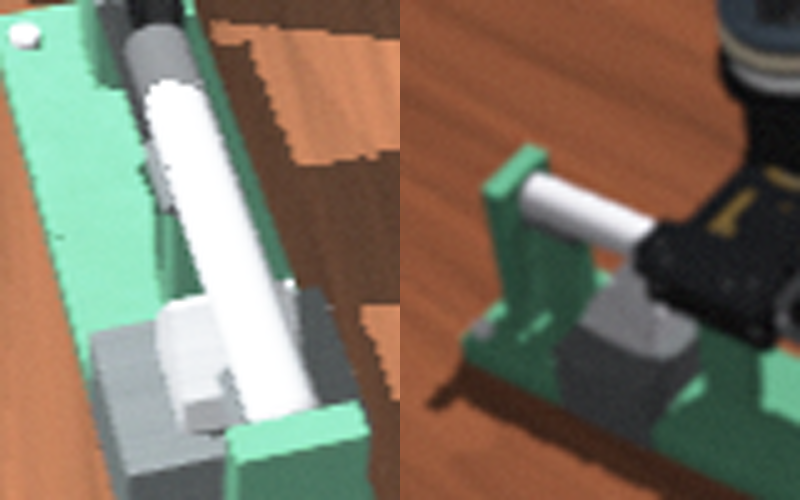

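servo_tool:
  steps: [0.0,-0.001,0,0,0,0.0,-0.002,0,0,0,0.0,-0.002,0,0,0]

```text
time: 19.9
position: [0.5079, -0.0778, 0.2976]
tool_rot: [0.67, 0.742, 0.002, 0.0]
ft_force: [2.8, 8.1, 3.8]
grip_width: 0.0004
```

servo_tool:
  steps: [0.0,-0.001,0,0,0,0.0,-0.002,0,0,0,0.0,-0.002,0,0,0]

```text
time: 20.27
position: [0.508, -0.0787, 0.2976]
tool_rot: [0.671, 0.742, 0.003, -0.001]
ft_force: [3.0, 12.9, 4.7]
grip_width: 0.0005
```

servo_tool:
  steps: [0.0,-0.001,0,0,0,0.0,-0.002,0,0,0,0.0,-0.002,0,0,0,0.0,-0.002,0,0,0]

```text
time: 20.78
position: [0.508, -0.0794, 0.2976]
tool_rot: [0.671, 0.741, 0.004, -0.002]
ft_force: [4.6, 19.3, 6.5]
grip_width: 0.0005
```

```bash
python3 snap.py 19 side scene; python3 crop2.py 19 250 230 80 100 170 130 80 100
```

```text
t 20.875 p [ 0.508  -0.0794  0.2976] x [-0.0992  0.995   0.0087] y [0.9951 0.0992 0.003 ] z [ 0.0022  0.009  -1.    ] F [ 5.2654 18.5979  6.4837] M [ 3.1536 -0.7903  0.0588] w 0.00022109110242134606
```

View pics/c19.png

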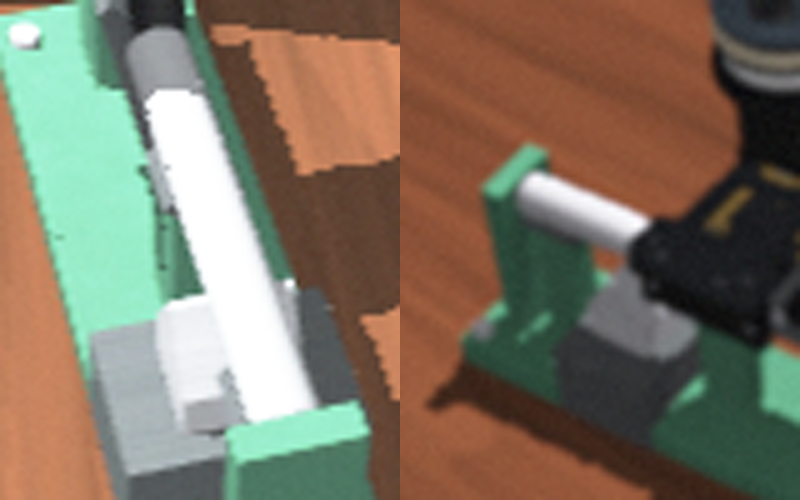

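The bar is against the stop: force rises to 19 N and it no longer moves. Backing off straight, then up.

servo_tool:
  steps: [0.0,0.006,0,0,0,0.0,0.02,0,0,0,0.0,0.04,0,0,0,0.0,0.05,0,-0.03,0,0.0,0.06,0,-0.08,0,0.0,0.06,0,-0.12,0,0.0,0.06,0,-0.12,0,0.0,0.06,0,-0.12,0]

```text
time: 21.88
position: [0.5008, -0.0229, 0.4161]
tool_rot: [0.67, 0.743, -0.0, -0.001]
ft_force: [-0.5, -0.1, -0.0]
grip_width: 0.0008
```

```bash
python3 snap.py 20 side scene; python3 - <<'E'
from ov9 import *
import ov
ov.stand[:]=[.519,-.1945,-1.4688]
L=hlines([.519,-.1945,.05],0,-1.4688)
for y,z in((-.012,.116),(.012,.116),(0,.128)): L.append(W(ov.stand,[(-.108,y,z),(.072,y,z)]))
def rect(x0,x1,y,z):
    c=[(x0,-y,z),(x1,-y,z),(x1,y,z),(x0,y,z)]
    for i in range(4): L.append(W(ov.stand,[c[i],c[(i+1)%4]]))
rect(-.032,.032,.045,.05);rect(.072,.086,.022,.128)
panel('20',['side','scene'],L,[(240,230,110,82),(180,140,110,82)],'p20')
E
```

```text
t 21.975 p [ 0.5009 -0.0232  0.4153] x [-0.1028  0.9947  0.0013] y [ 0.9947  0.1029 -0.0035] z [-0.0036  0.0009 -1.    ] F [ 0.5358 -0.0223 -0.626 ] M [-0.1009  0.0555  0.019 ] w 0.000412046134762145
```

View pics/p20.png

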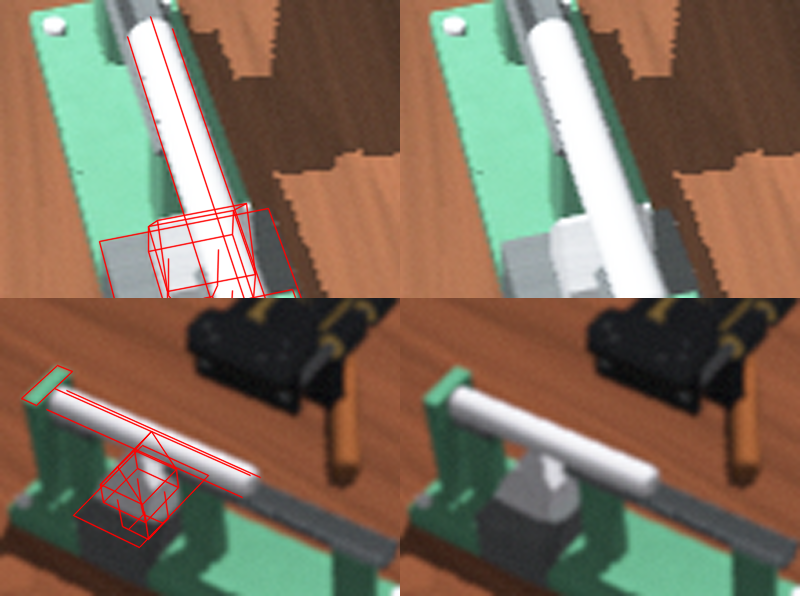

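View pics/side20.png

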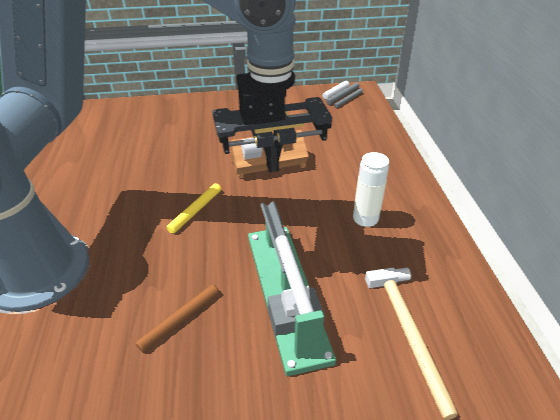

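Fuller, hammer and can are untouched, and the bar lies against the stop plate. I'll take one close look from above with the wrist camera to confirm the gap.

servo_tool:
  steps: [0.0,-0.04,0,0,0,0.0,-0.09,0,0,0,0.0,-0.14,0,0,0,0.0,-0.19,0,0,0,0.0,-0.23,0,0,0,0.0,-0.25,0,0,0,0.0,-0.25,0,0,0]

```text
time: 22.85
position: [0.5271, -0.2728, 0.4156]
tool_rot: [0.67, 0.742, 0.0, -0.001]
ft_force: [0.1, 0.5, 1.3]
grip_width: 0.0006
```

```bash
python3 snap.py 21 wrist; python3 - <<'E'
import cv2
a=cv2.imread('pics/wrist21.png')[40:250,200:360];cv2.imwrite('pics/c21.png',cv2.resize(a,None,fx=2.85,fy=2.85,interpolation=2))
E
```

```text
t 22.9 p [ 0.527  -0.2716  0.4158] x [-0.1022  0.9948  0.0026] y [ 0.9948  0.1022 -0.0017] z [-0.002   0.0024 -1.    ] F [ 0.0163 -0.1564  0.3569] M [-0.1187  0.041  -0.035 ] w 0.0009468817160045143
```

View pics/c21.png

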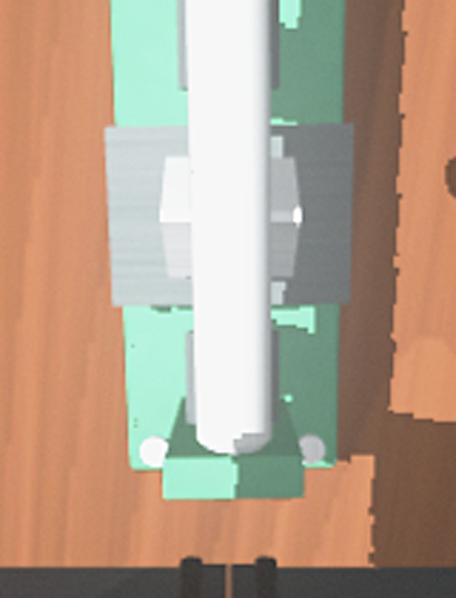

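From above, the bar's chamfered end (crop y ≈ 452) meets the plate's top edge (y ≈ 458) within the 3 mm chamfer. The bar lies centred, and the hardy sits square on the block. Handing in.

```bash
python3 -c "
from rig import *
print(hand_in())"
```

```text
the job is handed in; nothing more can be done
None
```

I seated the hardy in the stand's hole, pushed the round bar along its groove to the end stop, and handed the job in at about 23 s of the 64 s allowed. `hand_in()` reports no verdict.

- **Hardy:** I gripped it across its end faces and drew it out along the sloping hole. I turned it upright by pressing its shank against the end of the long V-rest, which gave about 8 N sideways. It went into the square hole with no sideways resistance. The shoulder met the block at a TCP height of 0.242 m, about 2 mm below the 0.244 m expected, which I put down to slip in the grip.
- **Bar:** The closed fingers pushed it with about 7–9 N. The force then rose to 19 N as it stopped moving, so I took that as contact with the stop, then backed off and lifted clear.

**Last checks:**
- **Wrist view from above:** the bar lay centred in the groove with its end against the stop plate, and the hardy looked square on the block with its edge across the groove.
- **Side view:** the fuller, hammer and can looked where they started. I judged this by eye and did not measure them.
- **Force:** near zero at the end, with the gripper clear of everything.

**One disagreement:** the stand position fitted from the fixed cameras was 1–3 mm off from what the wrist camera showed. I followed the wrist camera sideways.

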